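Open the card gate of a pull-out electronics rack and hold it

TASK

Pull the tray of the low card rack out to its stop, then squeeze the two catches on the tray: first the one nearer the pull handle and after it the one nearer the rack, each until its two tabs are fully together. Then take the upright post of the barred gate, swing the gate outward past its detent until it stands wide open, about square to its shut position, and finish there: keep holding it open with the gripper, because it springs back if let go. Leave the tray out and do not knock the other things on the bench about.

Things in the scene. Friction and masses are not known exactly. Their poses are not given: they have to be found in the camera images.
- rack_front (a point): Fixed sheet-metal card rack: low white case, open at the front, 240 mm wide (y), 280 deep (x), 130 high. This point: middle of the roof's front edge, 130 mm up; its x axis points from the open front back into the case (the tray slides out along -x), y to the left seen from the robot, z up. Tray, catches and gate share these axes. A 25 mm high parts tray is fixed on its roof.
- tray (a joint): How far the tray is pulled out of the rack, in m: 0 fully in, 0.18 at the stop (starts 0.02 to 0.05). Stiff slide, about 9 N to move, stays where it is left.
- tray_handle (a point): Middle of the tray's pull bar: a round steel bar 10 mm thick, 100 mm long along the rack's y, 102 mm above the table, standing 35 mm in front of the tray's front panel (30 mm free gap; panel top 82 mm above the table). Can be pinched from above across x.
- catch_front (a joint): Squeeze of the catch nearer the pull handle, in m: 0 latched, 0.014 fully squeezed. The tab on the -x (handle) side moves toward the +x tab, which is fixed to the tray; about 4 N; it stays where it is pushed. Outer width over both tabs 44 mm latched, 30 mm squeezed.
- catch_front_grip (a point): Midway between the front catch's two tabs as latched, 105 mm above the table; rides on the tray, not on the moving tab. The tabs are upright steel plates, 8 mm thick in x, 14 mm wide in y, tops at 113 mm, on a rail whose top is at most 81 mm high. Squeeze from above, fingers closing along x.
- catch_rear (a joint): Squeeze of the catch nearer the rack, as for catch_front.
- catch_rear_grip (a point): The same point of the rear catch, an identical pair of tabs 76 mm behind (+x of) the front one. When the tray is out at its stop it lies 68 mm in front of the rack's front edge.
- gate (a joint): Opening angle of the gate in rad: 0 shut, 1.57 square, 1.75 stop; seen from above it opens counter-clockwise. Locked until both catches are squeezed. A spring pulls it shut all the way (about 1 N at the post near shut, 2.5 N at square); a sprung detent from 0.75 to 0.9 rad needs about 5 N more at the post. Let go beyond it, the gate swings back to rest on the detent, near 1.0 rad.
- gate_grip (a point): On the axis of the gate's upright round steel post, 14 mm thick, from 66 to 118 mm above the table; this point at 102 mm. The gate closes the tray's right (-y) side; the post stands outside it near its free, handle-side end. The vertical hinge axis is fixed on the tray, 132 mm toward +x and 28 mm toward +y of the shut post. Gate bars and keepers below are at most 78 mm high.
- meter: Bystander: hand-held meter lying on the table, 170 x 85 x 43 mm.
- spool: Bystander: white spool, 60 mm across, 42 mm high.
- driver: Bystander: screwdriver, 190 mm long, lying on the table.
- adaptor: Bystander: black power brick, 110 x 65 x 35 mm.
- mug: Bystander: white mug, 90 mm high.
- parts_bin: Bystander: clear open bin, 140 x 100 x 60 mm.

How it is judged:
On the way, in this order (a step that is already met when the one before it is completed fails the run):
1. the tray is pulled out to its stop (within 8 mm) (value of joint tray above 0.172 m), for 0.2 s.
2. the catch nearer the handle is squeezed (value of joint catch_front above 0.011 m), for 0.1 s.
3. then the catch nearer the rack is squeezed (value of joint catch_rear above 0.011 m), for 0.1 s.
4. the gate is swung past its detent (value of joint gate above 1.2 rad), for 0.1 s.
At the end, for the whole second after the job is handed in: The gripper's fingers hold the gate (over 1 N) still at more than 1.35 rad (77 degrees) open, the tray is within 20 mm of its stop and both catches are still squeezed (over 9 of 14 mm) (value of joint gate above 1.35 rad and contact force between the fingers and gate above 1 N and velocity of joint gate between -0.1 and 0.1 rad/s and value of joint tray above 0.16 m and value of joint each of catch_front, catch_rear above 0.009 m); the arm keeps its last pose, push and grip.
It fails at once if the catch nearer the rack is squeezed before the one nearer the handle (value of joint catch_rear above 0.006 m and value of joint catch_front below 0.008 m).
It fails at once if a bystander is knocked away (over 40 mm) (distance of any of meter, spool, driver, adaptor, mug, parts_bin from where it was at the start of the episode above 0.04 m).
It also fails if it takes over 64 s, if anything falls off the work surface, if the arm or the gripper's body presses on something with over 40 N, if the wrist force passes 120 N, or if a joint passes its speed limit or range.

ROBOT

A 6-joint arm with a two-finger parallel gripper is mounted at the origin on the work surface. World frame = base frame: x ahead of the robot, y to its left, z up, the work surface at z = 0. Lengths are in m, angles in rad, forces in N, time in s.
With the tool pointing down it reaches from about 0.325 to 0.775 m from the base axis. Payload 5.5 kg.
Tool frame: the origin (TCP) lies midway between the tips of the shut fingers; the grasp point (between the pads) lies 19 mm behind it; z points along the fingers, y is the direction in which the jaws open and shut (so a half turn about z gives the same grasp; the last joint's range is limited). The gripper opens to 85 mm and grips with 20 to 120 N. Pads are 22 mm wide; open, the fingers measure 114 mm over their backs; the gripper's body (76 mm by 85 mm) begins 54 mm behind the grasp point. The pads swing forward as they close: fully open they stand 13 mm farther back than shut.
Start: joints at [-1.306, 0.091, 1.231, -0, 1.82, -0.057], TCP at [0.19, -0.569, 0.231] pointing down, gripper open.
Joint ranges: [-2.87, 2.87], [-0.86, 2.18], [0.17, 2.46], [-1.51, 4.65], [0.06, 2.69], [-2.65, 2.65]. Speed limits (rad/s): [2.57, 2.57, 3.01, 3.14, 3.14, 3.14].

INTERFACE

Orientations are given as a unit quaternion [x, y, z, w].
In Python, from workcell import sense, get_image, calibration, job_done gives the robot as it stands.
- The arm moves only by the tool step_arm, never from a script. Its argument "plan" is a list that holds one entry, the list of rows, each a list of 5 numbers: the shift along the tool's x, y, z in m, then the turn about the tool's z in degrees, then the closure in counts, from 0 (fully open) to 255 (shut). In form: [[[dx, dy, dz, yaw, jaw], ...]]. A call has 1 to 10 rows; each row is the pose to reach, as a shift and turn from the pose commanded when the call began, along the tool's axes at that moment; what a row does not reach only later rows make up. A row lasts 1/10 s, in which the tool goes at most 50 mm and 8.59 degrees, less where a joint would pass 70% of its speed; a pose out of reach is approached as far as the arm can. A call with a gripper value outside its range is refused whole. The fingers move at their own pace and stop on an object; "force" is the grip in N (left out, the last holds). Time passes only in rows, so rows that repeat a pose let the fingers close. It gives the time, the measured TCP pose, the force and the opening at its end, in the units of the state.
- sense(): the state, without advancing time (a new reading comes with each control period).
- get_image(name): name is "scene" or "top" or "wrist"; returns the picture (400x640x3 uint8, blue, green, red); there is no depth.
- calibration(name): a dict with "K" (3x3 intrinsics, pixels), "distortion" ([k1, k2, p1, p2, k3] as OpenCV has them; the pictures are not rectified), "extrinsics" (4x4, takes a point from world to camera coordinates); the wrist camera has in their place "T_tool_cam" (4x4, takes a point from camera to tool coordinates, whose origin is the TCP and whose axes are the flange's). Camera axes: x right, y up, looking along -z (the intrinsics and any distortion apply to the point x, -y, -z); pixel columns grow to the right and rows downward; lengths in m; the calibration is good to about 2 mm. A picture is of the moment at which its call begins: read the wrist's pose just before it. calibration takes no time and is no camera call.
- job_done(): hands the job in, once; it reports no verdict.
The state is a dict: "time": time; "joint_pos": joint angles; "qd": joint speeds; "joint_efforts": joint torques, N m; "tcp_pos": TCP position; "tcp_rot": TCP orientation; "ft_force": force on the tool from outside, world axes, zero at the start; "wrist_torque": the same for the moment, N m; "opening": finger opening in m.
Only numpy, scipy, OpenCV 4.12 (cv2) and the standard library are available. Lean on these libraries where they do the work, as an engineer would, in place of code of your own. Each camera call takes 0.05 s, during which the arm holds its last target. There are 200 camera calls.

## Working session

There is one attempt and no reset: what is moved stays moved. The work goes in short steps, Python scripts to look and compute and a tool call to move; the robot and the scene stay as the last step left them, time stands still between calls to the robot, and variables do not carry over. Pictures are saved under pics/ and viewed, about 8 in all and at most 12, crops included, and the job is handed in when it is done.

Besides the shell and the picture viewer there is one more tool, called as name([rows], argument=value, ...), one row to a line, values as JSON. step_arm: Moves the arm, as the interface text tells. Its arguments: {"type":"object","properties":{"plan":{"type":"array","items":{"type":"array","items":{"type":"array","items":{"type":"number"}}}},"force":{"type":"number"}},"required":["plan"]}

```bash
mkdir -p pics; cat > h.py <<'E'
import numpy as np, cv2
from workcell import sense, get_image, calibration, job_done
from scipy.spatial.transform import Rotation as R
def cam(name, s=None):
    c=calibration(name); K=np.array(c["K"],float); D=np.array(c["distortion"],float)
    if "extrinsics" in c: E=np.array(c["extrinsics"],float)
    else:
        T=np.eye(4); T[:3,:3]=R.from_quat(s["tcp_rot"]).as_matrix(); T[:3,3]=s["tcp_pos"]
        E=np.linalg.inv(T@np.array(c["T_tool_cam"],float))
    return K,D,E
def proj(P,C):
    K,D,E=C; p=np.atleast_2d(P)@E[:3,:3].T+E[:3,3]
    p=p*[1,-1,-1]
    return cv2.projectPoints(p,np.zeros(3),np.zeros(3),K,D)[0][:,0]
def ray(uv,C):
    K,D,E=C; q=cv2.undistortPoints(np.array(uv,float).reshape(-1,1,2),K,D)[:,0]
    d=np.c_[q[:,0],-q[:,1],-np.ones(len(q))]@E[:3,:3]
    return -E[:3,:3].T@E[:3,3], d
def onz(uv,z,C):
    o,d=ray(uv,C); z=np.broadcast_to(z,len(d)); return o+d*((z-o[2])/d[:,2])[:,None]
E
python3 - <<'E'
from h import *
s=sense(); print(s["tcp_pos"],s["tcp_rot"],s["opening"],s["time"])
for n in ("scene","top"):
    im=get_image(n); cv2.imwrite(f"pics/{n}0.png",im)
    K,D,E=cam(n); print(n,K.diagonal(),D,-E[:3,:3].T@E[:3,3])
    cv2.imwrite(f"pics/{n}0v.png",cv2.resize(im,(800,500)))
E
```

```text
[ 0.18968515 -0.56893623  0.23014754] [ 9.87086704e-01  1.60183897e-01 -9.69158625e-05 -9.74307631e-04] 0.08528759337709302 0.0
scene [432.63527668 432.63527668   1.        ] [0.03489726 0.         0.         0.         0.        ] [1.05809589 0.398334   1.00104374]
top [418.0344806 418.0344806   1.       ] [-0.0724496  0.         0.         0.         0.       ] [0.3068995  0.00387836 1.31968209]
```

View pics/top0v.png

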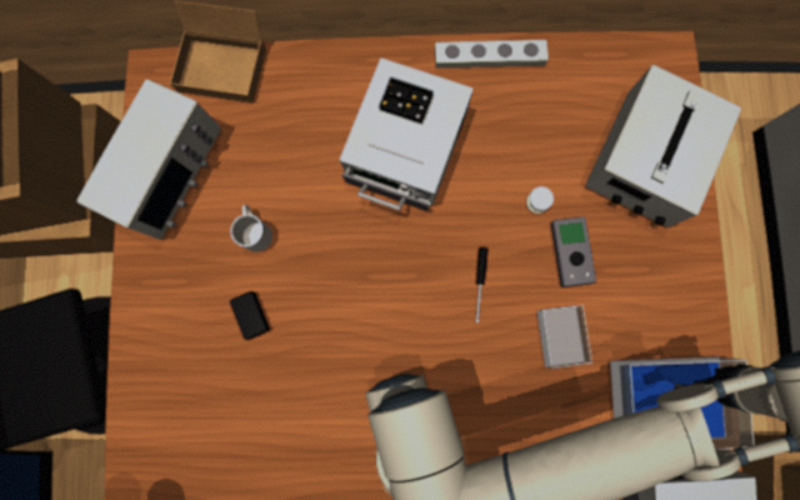

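View pics/scene0v.png

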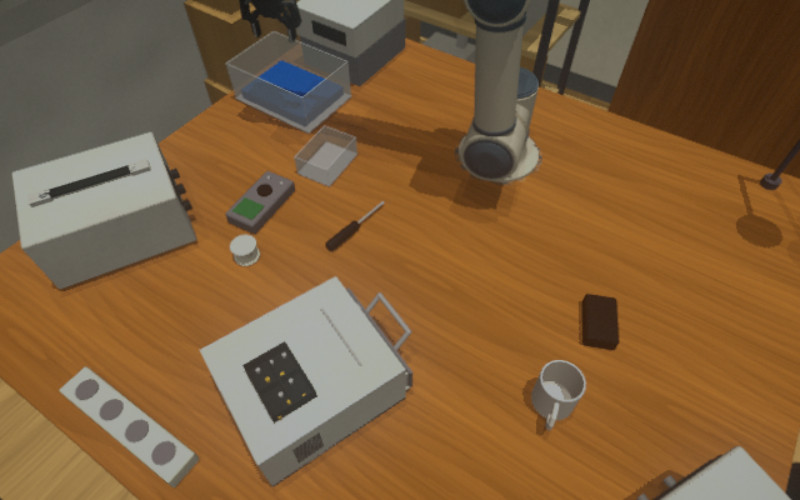

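Top view: the rack roof has corners at about (380,60), (472,88), (437,195) and (343,160), with the pull bar near (383,203), in 800-px coordinates. In the scene view the loop handle is at about (390,320), on the robot side. Bystanders are well clear of the space in front of the rack, except the driver at (480,285).

```bash
python3 - <<'E'
from h import *
im=cv2.imread("pics/top0.png"); C=cam("top")
hsv=cv2.cvtColor(im,cv2.COLOR_BGR2HSV)
m=((hsv[...,1]<50)&(hsv[...,2]>150)).astype(np.uint8)
m=cv2.morphologyEx(m,cv2.MORPH_OPEN,np.ones((5,5),np.uint8))
cs,_=cv2.findContours(m,cv2.RETR_EXTERNAL,cv2.CHAIN_APPROX_NONE)
c=[c for c in cs if cv2.pointPolygonTest(c,(300.,117.),False)>=0][0]
P=onz(c[:,0]+0.0,0.13,C)
r=cv2.minAreaRect((P[:,:2]*1000).astype(np.float32)); print(r)
B=cv2.boxPoints(r); print(B)
a=cv2.approxPolyDP(cv2.convexHull(c),6,True)[:,0]; print(a, onz(a,0.13,C).round(4))
x0,y0=255,35
crop=im[110:180,260:360]
cv2.imwrite("pics/crop0.png",cv2.resize(crop,(800,560),interpolation=cv2.INTER_CUBIC))
E
```

```text
((801.77392578125, 10.20782470703125), (240.1483917236328, 279.556396484375), 68.39275360107422)
[[ 627.60156   -49.956524]
 [ 887.51355  -152.90097 ]
 [ 975.9463     70.37218 ]
 [ 716.0343    173.31662 ]]
[[304  48]
 [376  70]
 [347 152]
 [273 128]] [[ 0.969   0.0709  0.13  ]
 [ 0.8886 -0.1468  0.13  ]
 [ 0.6338 -0.0499  0.13  ]
 [ 0.7142  0.1673  0.13  ]]
```

View pics/crop0.png

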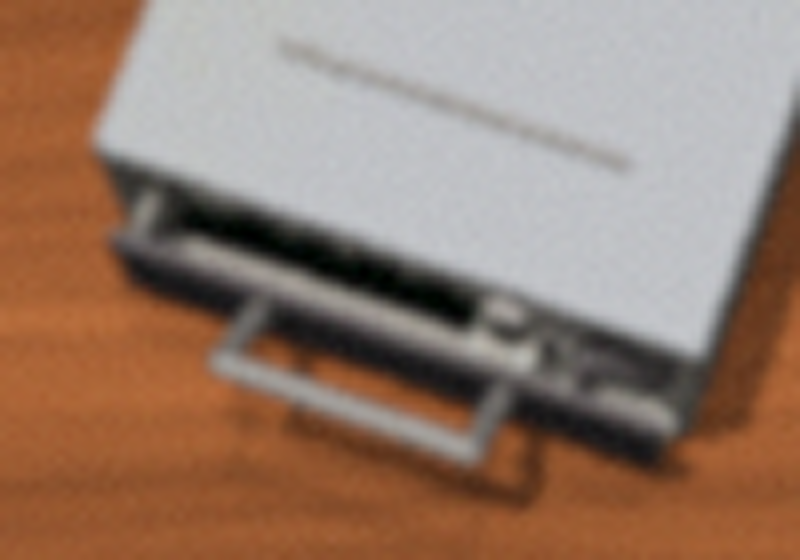

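The crop shows the pull bar running from about (215,360) to (475,455), which is full-image (286.9,155.0) to (319.4,166.9). A catch or post cluster sits at the right, near the gap.

```bash
python3 - <<'E'
from h import *
im=cv2.imread("pics/top0.png"); C=cam("top")
hsv=cv2.cvtColor(im,cv2.COLOR_BGR2HSV)
m=((hsv[...,1]<50)&(hsv[...,2]>150)).astype(np.uint8)
m=cv2.morphologyEx(m,cv2.MORPH_OPEN,np.ones((5,5),np.uint8))
cs,_=cv2.findContours(m,cv2.RETR_EXTERNAL,cv2.CHAIN_APPROX_NONE)
c=[c for c in cs if cv2.pointPolygonTest(c,(300.,117.),False)>=0][0]
P=onz(c[:,0]+0.0,0.13,C)[:,:2]
A=np.array([[.969,.0709],[.8886,-.1468],[.6338,-.0499],[.7142,.1673]])
L=[]
for i in range(4):
    a,b=A[i],A[(i+1)%4]; t=(b-a)/np.linalg.norm(b-a); n=np.array([-t[1],t[0]])
    w=(P-a)@t; q=P[(abs((P-a)@n)<.006)&(w>.03)&(w<np.linalg.norm(b-a)-.03)]
    f=cv2.fitLine(q.astype(np.float32),cv2.DIST_HUBER,0,.001,.001).ravel(); L.append(f)
    print(i,len(q),np.degrees(np.arctan2(f[1],f[0])),f[2:])
def X(f,g):
    s=np.linalg.solve(np.c_[f[:2],-g[:2]],g[2:]-f[2:]); return f[2:]+s[0]*f[:2]
cr=[X(L[i],L[(i+1)%4]) for i in range(4)]; print(np.array(cr))  # right-back, right-front, left-front, left-back
rf=(cr[1]+cr[2])/2; bk=(cr[0]+cr[3])/2; print("rack_front",rf, np.linalg.norm(bk-rf),np.linalg.norm(cr[1]-cr[2]))
bar=onz([(286.9,155.0),(319.4,166.9)],.105,C); print(bar, bar.mean(0), np.linalg.norm(bar[0]-bar[1]))
d=bar[0]-bar[1]; print("bar yaw",np.degrees(np.arctan2(-d[0],d[1])))
u=(bk-rf)/np.linalg.norm(bk-rf); print("u",u,np.degrees(np.arctan2(u[1],u[0])))
v=np.array([-u[1],u[0]]); q=bar.mean(0)[:2]-rf; print("bar in rack",q@u,q@v)
E
```

```text
0 53 68.6979 [ 0.9311589  -0.03866515]
1 63 -21.69413 [ 0.7627547  -0.10189647]
2 54 68.39091 [0.67239594 0.05952912]
3 62 -21.31094 [0.8500636  0.11844066]
[[ 0.88719904 -0.15140414]
 [ 0.6294588  -0.04886742]
 [ 0.7163877   0.17058814]
 [ 0.97362363  0.07023945]]
rack_front [0.6729232  0.06086036] 0.27675036 0.23604529
[[0.63685733 0.1292434  0.105     ]
 [0.59733824 0.03259079 0.105     ]] [0.61709778 0.0809171  0.105     ] 0.10441975910779282
bar yaw -22.23855770960449
u [ 0.9303986  -0.36654952] -21.502974
bar in rack -0.0592916836403667 -0.001802018300844625
```

```bash
cat >> h.py <<'E'
rf=np.array([.672,.0613]); yaw=-21.6
def axes():
    a=np.radians(yaw); u=np.array([np.cos(a),np.sin(a)]); return u,np.array([-u[1],u[0]])
def w(x,y): u,v=axes(); return rf+x*u+y*v
def inrack(p): u,v=axes(); q=np.array(p)[:2]-rf; return np.array([q@u,q@v])
def delta(xy,z,psi,s=None):   # psi: world heading (deg) of tool x
    s=s or sense(); M=R.from_quat(s["tcp_rot"]).as_matrix()
    cur=np.degrees(np.arctan2(M[1,0],M[0,0])); p=np.array([*xy,z])
    print("d",((p-s["tcp_pos"])@M).round(4),"yaw",round(-((psi-cur+180)%360-180),2),"t",s["time"],
      "tcp",np.round(s["tcp_pos"],4),"tilt",M[2,2].round(4),"F",np.round(s["ft_force"],1),"op",round(s["opening"],4),"rack",inrack(s["tcp_pos"]).round(4))
E
python3 -c "
from h import *
delta((.617,.081),.20,90+yaw)"
```

```text
d [ 0.6109 -0.4814  0.0312] yaw -49.96 t 0.1 tcp [ 0.1897 -0.5689  0.2302] tilt -1.0 F [ 0.2 -0.4  0.1] op 0.0853 rack [-0.2164 -0.7635]
```

step_arm([
  [[0.305,-0.24,0.0,-25,135],[0.305,-0.24,0.0,-25,135],[0.305,-0.24,0.0,-25,135],[0.305,-0.24,0.0,-25,135],[0.305,-0.24,0.0,-25,135],[0.611,-0.481,0.0,-50,135],[0.611,-0.481,0.031,-50,135],[0.611,-0.481,0.031,-50,135],[0.611,-0.481,0.031,-50,135],[0.611,-0.481,0.031,-50,135]],
])

```text
time: 1.1
tcp_pos: [0.465, -0.15, 0.2179]
tcp_rot: [0.827, 0.562, -0.0, -0.0]
ft_force: [1.3, -0.8, 0.6]
opening: 0.0402
```

```bash
python3 -c "
from h import *
delta((.617,.081),.20,90+yaw)"
```

```text
d [0.2706 0.0565 0.0179] yaw 0.04 t 1.1 tcp [ 0.465  -0.15    0.2179] tilt -1.0 F [ 1.3 -0.8  0.6] op 0.0402 rack [-0.1147 -0.2726]
```

step_arm([
  [[0.25,0.05,0.015,0,135],[0.25,0.05,0.015,0,135],[0.25,0.05,0.015,0,135],[0.25,0.05,0.015,0,135],[0.25,0.05,0.015,0,135],[0.25,0.05,0.015,0,135],[0.25,0.05,0.015,0,135],[0.25,0.05,0.015,0,135]],
])

```text
time: 1.9
tcp_pos: [0.6025, 0.0615, 0.2032]
tcp_rot: [0.827, 0.562, -0.0, 0.0]
ft_force: [-0.8, -0.5, -0.5]
opening: 0.0404
```

```bash
python3 - <<'E'
from h import *
s=sense(); delta((.617,.081),.20,90+yaw,s)
im=get_image("wrist"); cv2.imwrite("pics/wr1.png",im); C=cam("wrist",s)
print("cam",np.array(calibration("wrist")["T_tool_cam"]).round(3).tolist())
print(proj([[.617,.081,.105],[*w(0,0),.13],[*w(0,.12),.13],[*w(0,-.12),.13]],C))
E
```

```text
d [0.0235 0.0063 0.0032] yaw 0.01 t 1.9 tcp [0.6025 0.0615 0.2032] tilt -1.0 F [-0.8 -0.5 -0.5] op 0.0404 rack [-0.0647 -0.0254]
cam [[0.0, 0.947, 0.32, 0.083], [1.0, -0.0, -0.0, -0.001], [0.0, 0.32, -0.947, -0.143], [0.0, 0.0, 0.0, 1.0]]
[[322.70232189 164.36552747]
 [414.45375745 170.95489987]
 [431.42562699 -38.39714952]
 [398.56844951 323.85155527]]
```

View pics/wr1.png

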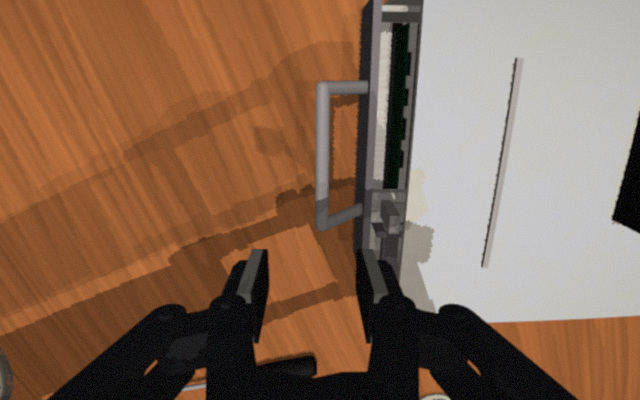

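Wrist view: the bar runs vertically from (322,85) to (322,222), parallel to the jaw faces. The front catch is at about (385,212) inside the tray opening, and the rack's front edge is near x≈405–422.

```bash
python3 - <<'E'
from h import *
s=dict(sense()); C=cam("wrist",s); print(s["tcp_pos"])
im=cv2.imread("pics/wr1.png"); g=im.astype(int)
hsv=cv2.cvtColor(im,cv2.COLOR_BGR2HSV)
pts=[]
for r in range(100,190,5):
    x=np.where(hsv[r,300:350,1]<70)[0]; 
    if len(x): pts.append((x.min()+300,x.max()+300,r))
print(pts[::3])
p=np.array(pts,float); B=onz(np.c_[(p[:,0]+p[:,1])/2,p[:,2]],.104,C)
f=np.polyfit(B[:,1],B[:,0],1); print("bar yaw",-np.degrees(np.arctan(f[0])))
e=onz([(322,81),(322,226)],.104,C); print(e,np.linalg.norm(e[0]-e[1]), "mid",e.mean(0), inrack(e.mean(0)))
# rack edge
q=[]
for r in list(range(5,160,5))+list(range(270,310,5)):
    row=hsv[r,395:450]; x=np.where((row[:,2]>185)&(row[:,1]<40))[0]
    if len(x): q.append((x.min()+395,r))
print(q[::4]); Q=onz(np.array(q,float),.13,C)
f=cv2.fitLine(Q[:,:2].astype(np.float32),cv2.DIST_HUBER,0,.001,.001).ravel(); print("edge",np.degrees(np.arctan2(f[1],f[0])),[inrack(a).round(4) for a in Q[::8]])
E
```

```text
[0.60246128 0.06099774 0.20363918]
[(np.int64(316), np.int64(329), 100), (np.int64(316), np.int64(329), 115), (np.int64(316), np.int64(328), 130), (np.int64(316), np.int64(329), 145), (np.int64(316), np.int64(328), 160), (np.int64(316), np.int64(328), 175)]
bar yaw -21.503170335633904
[[0.63712891 0.13365694 0.104     ]
 [0.59927537 0.03562269 0.104     ]] 0.10508856400900035 mid [0.61820214 0.08463981 0.104     ] [-0.05861194  0.0018965 ]
[(np.int64(424), 5), (np.int64(423), 25), (np.int64(421), 45), (np.int64(420), 65), (np.int64(418), 85), (np.int64(417), 105), (np.int64(415), 125), (np.int64(413), 145), (np.int64(422), 275), (np.int64(428), 295)]
edge 75.214584 [array([-0.0021,  0.0971]), array([-0.0021,  0.0754]), array([-0.0021,  0.0528]), array([-0.0019,  0.0288]), array([ 0.0135, -0.0779])]
```

step_arm([
  [[0.026,0.006,0.0,0,135],[0.026,0.006,0.0,0,135],[0.026,0.006,0.04,0,135],[0.026,0.006,0.08,0,135],[0.026,0.006,0.1,0,135],[0.026,0.006,0.118,0,135],[0.026,0.006,0.118,0,135],[0.026,0.006,0.118,0,135]],
])

```text
time: 2.75
tcp_pos: [0.6178, 0.083, 0.0862]
tcp_rot: [0.827, 0.562, 0.0, 0.0]
ft_force: [0.2, 0.9, 0.4]
opening: 0.0396
```

step_arm([
  [[0,0,0,0,255],[0,0,0,0,255],[0,0,0,0,255],[0,0,0,0,255],[0,0,0,0,255],[0,0,0,0,255]],
], force=60)

```text
time: 3.35
tcp_pos: [0.6189, 0.0839, 0.0874]
tcp_rot: [0.827, 0.562, 0.001, 0.001]
ft_force: [-0.7, -1.4, 6.5]
opening: 0.0075
```

```bash
python3 -c "
from h import *
delta(w(-.0586,0),.085,90+yaw)"
```

```text
d [-0.0015 -0.001   0.0024] yaw 0.02 t 3.35 tcp [0.6189 0.0839 0.0874] tilt -1.0 F [-0.7 -1.4  6.5] op 0.0075 rack [-0.0577  0.0015]
```

step_arm([
  [[0,-0.01,0.003,0,255],[0,-0.025,0.003,0,255],[0,-0.04,0.003,0,255],[0,-0.055,0.003,0,255],[0,-0.07,0.003,0,255],[0,-0.085,0.003,0,255],[0,-0.1,0.003,0,255],[0,-0.115,0.003,0,255],[0,-0.125,0.003,0,255],[0,-0.125,0.003,0,255]],
])

```text
time: 4.35
tcp_pos: [0.5039, 0.1294, 0.0873]
tcp_rot: [0.827, 0.562, 0.003, 0.003]
ft_force: [-2.0, -5.2, 16.2]
opening: 0.008
```

step_arm([
  [[0,-0.004,0,0,255],[0,-0.008,0,0,255],[0,-0.012,0,0,255],[0,-0.016,0,0,255],[0,-0.02,0,0,255],[0,-0.02,0,0,255]],
])

```text
time: 4.95
tcp_pos: [0.4867, 0.1363, 0.0873]
tcp_rot: [0.827, 0.562, 0.004, 0.004]
ft_force: [3.0, -7.6, 14.9]
opening: 0.0076
```

```bash
python3 -c "
from h import *
delta(w(-.0586,0),.085,90+yaw)"
```

```text
d [-0.0014  0.1413  0.0039] yaw -0.03 t 4.95 tcp [0.4867 0.1363 0.0873] tilt -0.9999 F [ 3.  -7.6 14.9] op 0.0076 rack [-0.1999  0.0015]
```

step_arm([
  [[0,-0.003,-0.003,0,255],[0,-0.006,-0.003,0,255],[0,-0.009,-0.003,0,255],[0,-0.009,-0.003,0,255],[0,-0.009,-0.003,0,255]],
])

```text
time: 5.45
tcp_pos: [0.477, 0.14, 0.0874]
tcp_rot: [0.827, 0.562, 0.002, 0.002]
ft_force: [5.1, -3.7, 4.6]
opening: 0.0074
```

```bash
python3 -c "
from h import *
delta(w(-.0586,0),.085,90+yaw)"
```

```text
d [-0.0014  0.1516  0.0034] yaw -0.0 t 5.45 tcp [0.477  0.14   0.0874] tilt -1.0 F [ 5.1 -3.7  4.6] op 0.0074 rack [-0.2102  0.0014]
```

step_arm([
  [[0,-0.003,0,0,255],[0,-0.006,0,0,255],[0,-0.009,0,0,255],[0,-0.012,0,0,255],[0,-0.012,0,0,255],[0,-0.012,0,0,255]],
])

```text
time: 6.05
tcp_pos: [0.4708, 0.1425, 0.0875]
tcp_rot: [0.828, 0.561, 0.006, 0.007]
ft_force: [26.5, -9.0, -6.5]
opening: 0.0079
```

```bash
python3 -c "
from h import *
delta(w(-.0586,0),.085,90+yaw)"
```

```text
d [-0.0011  0.1583  0.0054] yaw -0.13 t 6.05 tcp [0.4708 0.1425 0.0875] tilt -0.9998 F [26.5 -9.  -6.5] op 0.0079 rack [-0.217   0.0014]
```

step_arm([
  [[0,0.005,0.001,0,255],[0,0.005,0.001,0,135],[0,0.005,0.001,0,135],[0,0.005,0.001,0,135],[0,0.005,-0.03,0,135],[0,0.005,-0.06,0,135],[0,0.005,-0.1,0,135]],
])

```text
time: 6.75
tcp_pos: [0.467, 0.1434, 0.1843]
tcp_rot: [0.827, 0.563, -0.002, -0.001]
ft_force: [0.1, 0.2, 0.1]
opening: 0.0399
```

step_arm([
  [[-0.02,0.05,-0.06,0,100],[-0.05,0.07,-0.09,0,100],[-0.05,0.09,-0.1,0,100],[-0.05,0.09,-0.1,0,100],[-0.05,0.09,-0.1,0,100]],
])

```text
time: 7.25
tcp_pos: [0.5338, 0.0636, 0.285]
tcp_rot: [0.827, 0.562, -0.0, -0.0]
ft_force: [-0.1, 0.3, -0.1]
opening: 0.0522
```

```bash
python3 - <<'E'
from h import *
s=sense(); delta(w(-.144,-.05),.22,90+yaw,s)
im=get_image("wrist"); cv2.imwrite("pics/wr2.png",im); C=cam("wrist",s)
import json; json.dump({k:list(map(float,s[k])) for k in("tcp_pos","tcp_rot")},open("s2.json","w"))
E
```

```text
d [-0.0012 -0.0146  0.065 ] yaw -0.02 t 7.25 tcp [0.5338 0.0636 0.285 ] tilt -1.0 F [-0.1  0.3 -0.1] op 0.0522 rack [-0.1293 -0.0488]
```

View pics/wr2.png

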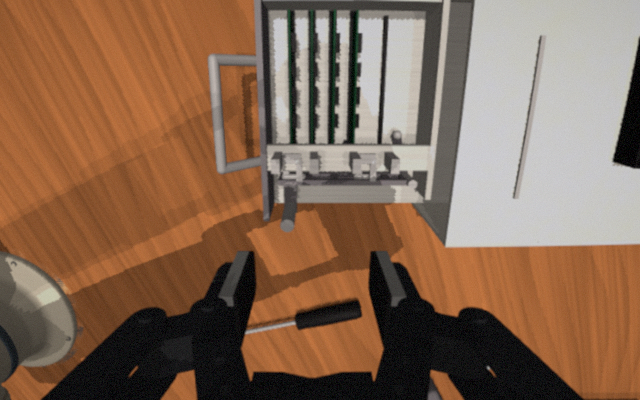

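The wrist view shows the tray fully out. Front catch tab tops are near (277,158) and (314,158), the rear pair near (357,158) and (393,158), and the gate post's top is near (287,225). I'll enlarge it.

```bash
python3 - <<'E'
from h import *
im=cv2.imread("pics/wr2.png"); cv2.imwrite("pics/crop2.png",cv2.resize(im[140:240,255:415],(800,500),interpolation=cv2.INTER_CUBIC))
E
```

```text
(no output)
```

View pics/crop2.png

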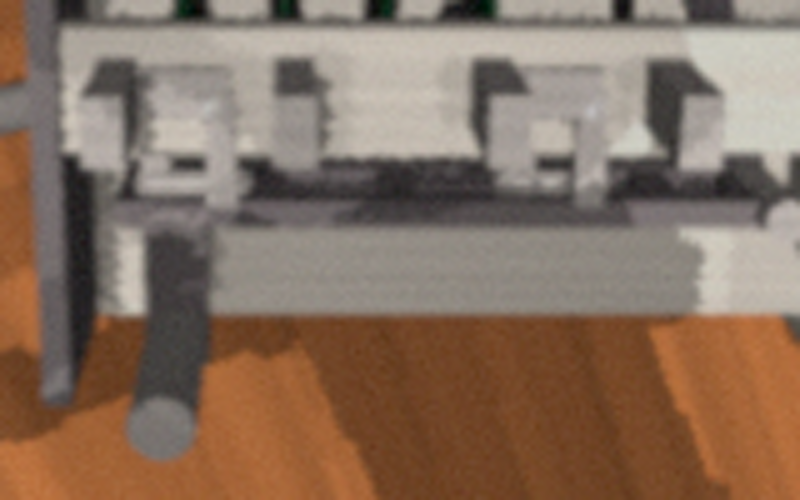

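```bash
python3 - <<'E'
from h import *
import json; s=json.load(open("s2.json")); C=cam("wrist",s)
def f(l,z): 
    P=onz(np.array(l,float)/5+[254.6,139.6],z,C); return np.array([inrack(p) for p in P]).round(4),P.round(4)
print(f([(82,132),(128,132),(275,130),(322,130),(488,132),(532,132),(682,130),(722,130),(105,95),(105,168),(702,90),(702,170)],.113)[0])
print(f([(162,428),(128,428),(197,428)],.118))
print([inrack(p).round(4) for p in onz([(426,215)],.0,C)])
E
```

```text
[[-0.1688 -0.0447]
 [-0.1602 -0.0447]
 [-0.1329 -0.0444]
 [-0.1242 -0.0444]
 [-0.0933 -0.0447]
 [-0.0851 -0.0447]
 [-0.0571 -0.0443]
 [-0.0496 -0.0442]
 [-0.1643 -0.0377]
 [-0.1647 -0.0517]
 [-0.0539 -0.0366]
 [-0.0528 -0.052 ]]
(array([[-0.1549, -0.1024],
       [-0.1615, -0.1024],
       [-0.1481, -0.1024]]), array([[0.4903, 0.0231, 0.118 ],
       [0.4841, 0.0255, 0.118 ],
       [0.4966, 0.0206, 0.118 ]]))
[array([ 0.0212, -0.1397])]
```

step_arm([
  [[0.0043,-0.0142,0.04,0,83],[0.0043,-0.0142,0.08,0,83],[0.0043,-0.0142,0.12,0,83],[0.0043,-0.0142,0.14,0,83],[0.0043,-0.0142,0.15,0,83],[0.0043,-0.0142,0.15,0,83],[0.0043,-0.0142,0.15,0,83]],
])

```text
time: 8.0
tcp_pos: [0.522, 0.0734, 0.1364]
tcp_rot: [0.827, 0.563, 0.001, 0.0]
ft_force: [-0.0, -0.4, 0.1]
opening: 0.0576
```

```bash
python3 - <<'E'
from h import *
s=sense(); delta(w(-.1435,-.0445),.088,90+yaw,s)
E
```

```text
d [-0.0006  0.0004  0.0484] yaw 0.08 t 8.0 tcp [0.522  0.0734 0.1364] tilt -1.0 F [-0.  -0.4  0.1] op 0.0576 rack [-0.1439 -0.0439]
```

step_arm([
  [[0,0,0.015,0,83],[0,0,0.03,0,83],[0,0,0.04,0,83],[0,0,0.048,0,83],[0,0,0.048,0,83]],
], force=30)

```text
time: 8.5
tcp_pos: [0.521, 0.0729, 0.0853]
tcp_rot: [0.827, 0.562, -0.001, -0.001]
ft_force: [-0.0, 0.6, 0.0]
opening: 0.0574
```

```bash
python3 - <<'E'
from h import *
s=sense(); delta(w(-.1435,-.0445),.088,90+yaw,s)
E
```

```text
d [ 0.0003  0.0012 -0.0027] yaw 0.03 t 8.5 tcp [0.521  0.0729 0.0853] tilt -1.0 F [-0.   0.6  0. ] op 0.0574 rack [-0.1447 -0.0448]
```

step_arm([
  [[0,0.002,0,0,110],[0,0.004,0,0,130],[0,0.005,0,0,150],[0,0.005,0,0,165],[0,0.005,0,0,180],[0,0.005,0,0,200],[0,0.005,0,0,200],[0,0.005,0,0,200]],
], force=30)

```text
time: 9.3
tcp_pos: [0.527, 0.0712, 0.0883]
tcp_rot: [0.827, 0.562, 0.001, 0.0]
ft_force: [-2.5, 0.8, 5.4]
opening: 0.0284
```

```bash
python3 - <<'E'
from h import *
s=sense(); delta(w(-.1395,-.0445),.088,90+yaw,s)
E
```

```text
d [-0.0003 -0.001   0.0003] yaw 0.04 t 9.3 tcp [0.527  0.0712 0.0883] tilt -1.0 F [-2.5  0.8  5.4] op 0.0284 rack [-0.1385 -0.0442]
```

step_arm([
  [[0,-0.001,0,0,120],[0,-0.003,0,0,105],[0,-0.003,0,0,105],[0,-0.003,-0.02,0,105],[0,-0.003,-0.05,0,105],[0,0.03,-0.05,0,83],[0,0.07,-0.05,0,83],[0,0.07,-0.05,0,83],[0,0.07,-0.05,0,83],[0,0.07,-0.05,0,83]],
])

```text
time: 10.3
tcp_pos: [0.5913, 0.0456, 0.1373]
tcp_rot: [0.827, 0.562, -0.0, -0.0]
ft_force: [-0.8, 0.4, 0.2]
opening: 0.0575
```

```bash
python3 - <<'E'
from h import *
s=sense(); delta(w(-.069,-.0445),.087,90+yaw,s)
im=get_image("wrist"); cv2.imwrite("pics/wr3.png",im)
E
```

```text
d [-0.0002  0.0003  0.0503] yaw 0.05 t 10.3 tcp [0.5913 0.0456 0.1373] tilt -1.0 F [-0.8  0.4  0.2] op 0.0575 rack [-0.0693 -0.0443]
```

View pics/wr3.png

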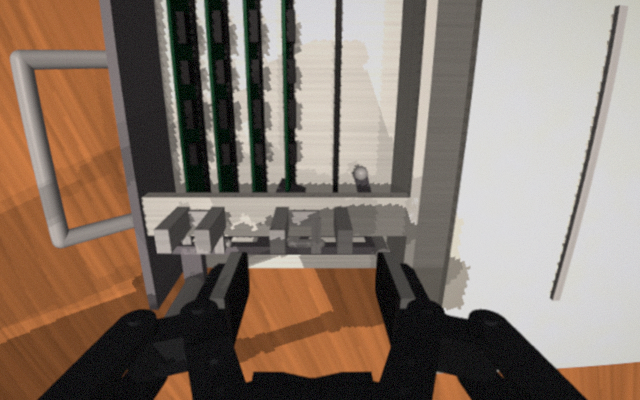

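The front catch tabs now stand close together (x≈168 and 210). The rear pair, at 279 and 344, is still latched and lies between the open fingers.

step_arm([
  [[0,0,0.015,0,83],[0,0,0.03,0,83],[0,0,0.04,0,83],[0,0,0.05,0,83],[0,0,0.05,0,83]],
])

```text
time: 10.85
tcp_pos: [0.5904, 0.0454, 0.0846]
tcp_rot: [0.827, 0.562, -0.002, -0.001]
ft_force: [-0.8, -0.1, -0.6]
opening: 0.0577
```

step_arm([
  [[0,0.002,0,0,110],[0,0.004,0,0,130],[0,0.005,0,0,150],[0,0.005,0,0,165],[0,0.005,0,0,180],[0,0.005,0,0,200],[0,0.005,0,0,200],[0,0.005,0,0,200]],
])

```text
time: 11.65
tcp_pos: [0.5976, 0.0433, 0.0884]
tcp_rot: [0.827, 0.562, 0.001, 0.001]
ft_force: [4.9, -1.6, 4.1]
opening: 0.0284
```

```bash
python3 - <<'E'
from h import *
s=sense(); delta(w(-.064,-.0445),.088,90+yaw,s)
E
```

```text
d [-0.0004 -0.0015  0.0004] yaw 0.02 t 11.65 tcp [0.5976 0.0433 0.0884] tilt -1.0 F [ 4.9 -1.6  4.1] op 0.0284 rack [-0.0625 -0.0441]
```

step_arm([
  [[0,-0.001,0,0,120],[0,-0.002,0,0,105],[0,-0.002,0,0,105],[0,-0.002,-0.02,0,105],[0,-0.002,-0.06,0,105],[0,-0.002,-0.09,0,105],[-0.02,-0.03,-0.11,10,120],[-0.04,-0.06,-0.11,20,120],[-0.0583,-0.0924,-0.11,28,120],[-0.0583,-0.0924,-0.11,37,120]],
])

```text
time: 12.65
tcp_pos: [0.4856, 0.0231, 0.1973]
tcp_rot: [0.957, 0.29, -0.001, -0.0]
ft_force: [1.4, -1.0, 0.4]
opening: 0.0454
```

step_arm([
  [[0,0,0,8.5,120],[0,0,0,17,120],[0,0,0,25,120],[0,0,0,33,120],[0,0,0,41,120],[0,0,0,41,120],[0,0,0,41,120]],
])

```text
time: 13.35
tcp_pos: [0.4888, 0.0234, 0.1971]
tcp_rot: [0.998, -0.059, -0.0, -0.0]
ft_force: [-0.1, 1.1, 1.0]
opening: 0.0451
```

```bash
python3 - <<'E'
from h import *
import json
s=sense(); delta(w(-.1549,-.1024),.085,-9.5,s)
im=get_image("wrist"); cv2.imwrite("pics/wr4.png",im); C=cam("wrist",s)
json.dump({k:list(map(float,s[k])) for k in("tcp_pos","tcp_rot")},open("s4.json","w"))
print(proj([[*w(-.1549,-.1024),.118],[*w(-.1549,-.1024),.07]],C), s["joint_pos"])
E
```

```text
d [1.500e-03 1.000e-04 1.121e-01] yaw 2.78 t 13.35 tcp [0.4888 0.0234 0.1971] tilt -1.0 F [-0.1  1.1  1. ] op 0.0451 rack [-0.1564 -0.1027]
[[312.52729579 200.98583573]
 [312.41959021 180.88122723]] [-2.17746760e-02 -2.11623174e-01  1.58180661e+00  2.50667777e-05
  1.77187310e+00  1.66634041e+00]
```

View pics/wr4.png

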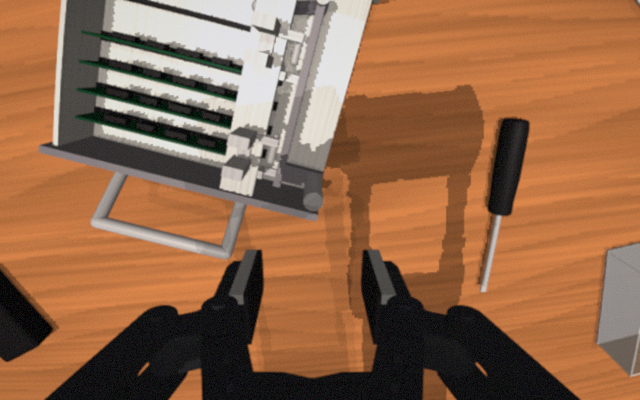

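The post's top is at (312,200), exactly where predicted. The fingers straddle it and the driver is clear. Descend and grip.

step_arm([
  [[0.001,0,0.04,2.5,120],[0.001,0,0.07,2.5,120],[0.001,0,0.09,2.5,120],[0.001,0,0.108,2.5,120],[0.001,0,0.108,2.5,120],[0.001,0,0.108,2.5,120]],
])

```text
time: 14.0
tcp_pos: [0.4899, 0.0232, 0.0896]
tcp_rot: [0.997, -0.082, -0.0, -0.0]
ft_force: [0.5, -0.8, 0.5]
opening: 0.0449
```

step_arm([
  [[0,0,0,0,160],[0,0,0,0,200],[0,0,0,0,255],[0,0,0,0,255],[0,0,0,0,255],[0,0,0,0,255]],
], force=50)

```text
time: 14.6
tcp_pos: [0.4906, 0.023, 0.0908]
tcp_rot: [0.997, -0.082, 0.001, 0.0]
ft_force: [-2.1, -1.5, 5.8]
opening: 0.0125
```

```bash
cat >> h.py <<'E'
H=np.array([-.0229,-.0744])
def gate(s):   # opening angle implied by the TCP, and rows for the arc (tool axes of now)
    q=inrack(s["tcp_pos"])-H; return (np.degrees(np.arctan2(q[1],q[0]))-192)%360, np.hypot(*q)
def arc(s,a0,a1,n,r=.135):
    M=R.from_quat(s["tcp_rot"]).as_matrix()
    for a in np.linspace(a0,a1,n+1)[1:]:
        t=np.radians(192+a); p=w(*(H+r*np.array([np.cos(t),np.sin(t)])))
        d=np.r_[p-s["tcp_pos"][:2],0]@M; print([*d[:2].round(4),0,round(-(a-a0),1),255])
E
python3 - <<'E'
from h import *
s=sense(); delta(w(-.1549,-.1024),.088,-9.5,s); print(gate(s)); arc(s,0,50,10)
E
```

```text
d [-0.0003 -0.0001  0.0028] yaw 0.06 t 14.6 tcp [0.4906 0.023  0.0908] tilt -1.0 F [-2.1 -1.5  5.8] op 0.0125 rack [-0.1546 -0.1024]
(np.float64(0.02077188112747308), np.float64(0.13461733485425598))
[np.float64(0.0001), np.float64(0.0117), 0, np.float64(-5.0), 255]
[np.float64(0.0016), np.float64(0.0234), 0, np.float64(-10.0), 255]
[np.float64(0.0041), np.float64(0.0349), 0, np.float64(-15.0), 255]
[np.float64(0.0076), np.float64(0.0461), 0, np.float64(-20.0), 255]
[np.float64(0.0121), np.float64(0.057), 0, np.float64(-25.0), 255]
[np.float64(0.0175), np.float64(0.0675), 0, np.float64(-30.0), 255]
[np.float64(0.0238), np.float64(0.0775), 0, np.float64(-35.0), 255]
[np.float64(0.031), np.float64(0.0868), 0, np.float64(-40.0), 255]
[np.float64(0.0389), np.float64(0.0955), 0, np.float64(-45.0), 255]
[np.float64(0.0475), np.float64(0.1035), 0, np.float64(-50.0), 255]
```

step_arm([
  [[0,0.006,0,-2.5,255],[0,0.012,0,-5,255],[0.001,0.018,0,-7.5,255],[0.0016,0.0234,0,-10,255],[0.0016,0.0234,0,-10,255]],
])

```text
time: 15.1
tcp_pos: [0.4886, -0.0004, 0.0908]
tcp_rot: [1.0, 0.005, 0.002, -0.0]
ft_force: [0.2, -0.3, 5.2]
opening: 0.0123
```

```bash
python3 - <<'E'
from h import *
s=sense(); delta(w(-.1549,-.1024),.088,-9.5,s); print(gate(s)); arc(s,10,60,10)
E
```

```text
d [ 0.0019 -0.0235  0.0028] yaw 10.11 t 15.1 tcp [ 4.886e-01 -4.000e-04  9.080e-02] tilt -1.0 F [ 0.2 -0.3  5.2] op 0.0123 rack [-0.1478 -0.1249]
(np.float64(10.02047525819853), np.float64(0.13470904169481893))
[np.float64(0.0002), np.float64(0.0117), 0, np.float64(-5.0), 255]
[np.float64(0.0017), np.float64(0.0234), 0, np.float64(-10.0), 255]
[np.float64(0.0042), np.float64(0.0349), 0, np.float64(-15.0), 255]
[np.float64(0.0077), np.float64(0.0462), 0, np.float64(-20.0), 255]
[np.float64(0.0121), np.float64(0.0571), 0, np.float64(-25.0), 255]
[np.float64(0.0175), np.float64(0.0675), 0, np.float64(-30.0), 255]
[np.float64(0.0238), np.float64(0.0775), 0, np.float64(-35.0), 255]
[np.float64(0.031), np.float64(0.0868), 0, np.float64(-40.0), 255]
[np.float64(0.0389), np.float64(0.0956), 0, np.float64(-45.0), 255]
[np.float64(0.0476), np.float64(0.1035), 0, np.float64(-50.0), 255]
```

step_arm([
  [[0,0.0117,0,-5,255],[0.0017,0.0234,0,-10,255],[0.0042,0.0349,0,-15,255],[0.0077,0.0462,0,-20,255],[0.0121,0.0571,0,-25,255],[0.0175,0.0675,0,-30,255],[0.0238,0.0775,0,-35,255],[0.031,0.0868,0,-40,255],[0.0389,0.0956,0,-45,255],[0.0389,0.0956,0,-45,255]],
])

```text
time: 16.1
tcp_pos: [0.5293, -0.0966, 0.0908]
tcp_rot: [0.922, 0.388, 0.002, 0.001]
ft_force: [1.0, -1.0, 5.0]
opening: 0.0122
```

```bash
python3 - <<'E'
from h import *
s=sense(); delta(w(-.1549,-.1024),.088,-9.5,s); print(gate(s)); arc(s,55,90,7)
E
```

```text
d [ 0.0583 -0.1116  0.0025] yaw 55.13 t 16.1 tcp [ 0.5293 -0.0966  0.0908] tilt -1.0 F [ 1. -1.  5.] op 0.0122 rack [-0.0746 -0.1993]
(np.float64(55.51574537947329), np.float64(0.13520796761755224))
[np.float64(0.0007), np.float64(0.0106), 0, np.float64(-5.0), 255]
[np.float64(0.0022), np.float64(0.0222), 0, np.float64(-10.0), 255]
[np.float64(0.0047), np.float64(0.0337), 0, np.float64(-15.0), 255]
[np.float64(0.0082), np.float64(0.045), 0, np.float64(-20.0), 255]
[np.float64(0.0126), np.float64(0.0559), 0, np.float64(-25.0), 255]
[np.float64(0.018), np.float64(0.0664), 0, np.float64(-30.0), 255]
[np.float64(0.0243), np.float64(0.0763), 0, np.float64(-35.0), 255]
```

step_arm([
  [[0.0005,0.0106,0,-5,255],[0.002,0.0222,0,-10,255],[0.0045,0.0337,0,-15,255],[0.008,0.045,0,-20,255],[0.0124,0.0559,0,-25,255],[0.0178,0.0664,0,-30,255],[0.022,0.073,0,-33,255],[0.022,0.073,0,-33,255],[0.022,0.073,0,-33,255],[0.022,0.073,0,-33,255]],
])

```text
time: 17.1
tcp_pos: [0.5951, -0.1326, 0.0908]
tcp_rot: [0.775, 0.632, -0.001, 0.002]
ft_force: [-2.2, -6.0, 7.0]
opening: 0.0125
```

```bash
python3 - <<'E'
from h import *
s=sense(); delta(w(-.1549,-.1024),.088,-9.5,s); print(gate(s))
cv2.imwrite("pics/wr5.png",get_image("wrist")); t=get_image("top"); cv2.imwrite("pics/top5.png",t)
a=cv2.imread("pics/wr5.png"); b=cv2.resize(t[60:300,200:520],(640,480)); 
cv2.imwrite("pics/v5.png",np.vstack([cv2.resize(a[:300],(500,234)),cv2.resize(b,(500,360))]))
E
```

```text
d [ 0.1315 -0.1339  0.0022] yaw 87.91 t 17.1 tcp [ 0.5951 -0.1326  0.0908] tilt -1.0 F [-2.2 -6.   7. ] op 0.0125 rack [-2.000e-04 -2.086e-01]
(np.float64(87.6114249960645), np.float64(0.13609473047769124))
```

View pics/v5.png

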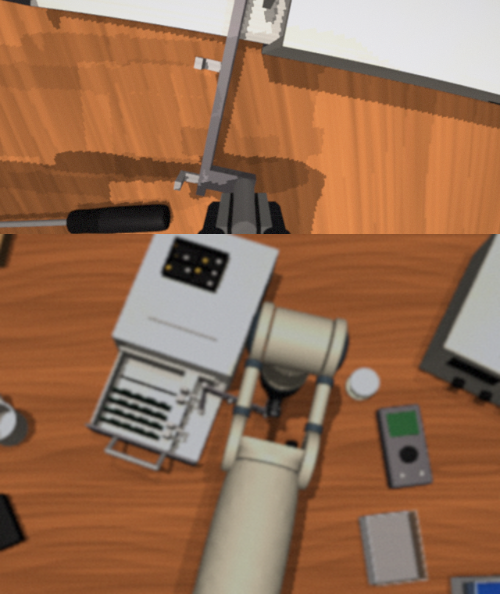

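The gate stands square with the post in the jaws, the tray is out, and the bystanders are in place. I'll hold briefly, then check and hand in.

step_arm([
  [[0,0,0,0,255],[0,0,0,0,255],[0,0,0,0,255],[0,0,0,0,255],[0,0,0,0,255]],
], force=50)

```text
time: 17.7
tcp_pos: [0.595, -0.1325, 0.0908]
tcp_rot: [0.775, 0.632, -0.001, 0.002]
ft_force: [-2.2, -5.4, 6.8]
opening: 0.0122
```

```bash
python3 - <<'E'
from h import *
s=sense(); print(gate(s),s["opening"],np.round(s["qd"],3),np.round(s["ft_force"],1),s["time"]); print(job_done())
E
```

```text
(np.float64(87.57388419629399), np.float64(0.13607500990070598)) 0.0121873013957326 [ 0.001  0.001  0.001  0.002 -0.001 -0.002] [-2.2 -5.4  6.8] 17.7
the job is handed in; nothing more can be done
None
```

I pulled the tray to its stop, squeezed the front catch and then the rear one, and swung the gate open to about square. I handed in at 17.7 s with the gripper still holding the post; no verdict was reported.

- **Tray:** it came out about 158 mm before it stopped against a firm 28 N. The last top image shows it still out.
- **Catches:** both closed to an opening reading of 28.4 mm, against 30 mm nominal. The reading was also about 2 mm low on the bar and the post, so I take both as fully squeezed. I confirmed the front catch in an image afterwards. For the rear catch I had only the opening reading, plus the gate swinging free.
- **Gate:** the arm's position puts it at 87.6° (1.53 rad), with the arm still. The opening reading was 12.2 mm on the 14 mm post, with the grip set to 50 N.
- **Bystanders:** those visible in the last pictures looked undisturbed; I did not measure their displacement.
- **Small disagreements:** the gripper sat about 1 mm outside the nominal gate arc, and a steady 6–7 N sideways and upward load remained. Both are well inside the limits.

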